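# Slide the spent copper plate off the lab jack into the rinse tub

### The job

Push the orange gate on the lab jack's tray fully open to the side, then press your shut fingertips lightly on the copper plate's face and slide it along the tray and out over the open edge, so that it drops into the blue tub below. The tray is sprung and delicate: press gently all the way, follow its slope by feel, and leave the tub and everything else on the bench where they are.

Things in the scene. Friction and masses are not known exactly. Their poses are not given: they have to be found in the camera images.
- jack: small black lab jack with aluminium scissor legs, fixed to the bench: foot 120 x 110 mm, top plate 98 mm high, a black knob at its rear (-x). Origin: on the bench, under the middle of the tray it carries; x points along the tray to its open edge (the exit), y across the tray in the direction in which the gate opens, z up. Only the tray leans, not this frame
- deck (a point): fixed point 130 mm above the jack's origin: where the middle of the tray floor would be, level. The aluminium floor is 84 mm wide and runs from x = -59 to +55 mm; white rails along both sides (inner faces at y = -32 and +32 mm, 10 mm thick, 14 mm above the floor), a white rear wall of the same height (inner face at x = -55 mm). The exit end is open but for the gate
- exit (a point): middle of the tray floor's open edge, upper face; moves with the tray. The tray is left leaning nose up or down by up to 0.05 rad, differently each time. It is sprung: it sinks 0.12 mm per newton and rocks about a y axis under its middle, 0.2 rad per N m (8 N pressed 40 mm from the middle dips that end by 2.6 mm more). Its floor is slippery: 9 to 10 N on the plate drags it along, much less slips over it
- gate (a joint): how far the orange gate is pushed aside, m: 0 shut (across the exit), 0.075 stop; the exit is clear from 0.066. It slides along the jack's +y, rubs with about 3 N and stays where it is left
- gate_post (a point): centre of the top of the gate's orange post, 12 mm (along the jack's x) by 14 mm (along its y), standing up from 11 to 46 mm above the tray floor, 5.5 mm beyond the exit edge. The gate's bar below it is 6 mm thick, reaches 11 mm above the floor, and from 34 mm on the -y side to 50 mm on the +y side of the post
- plate: spent copper plate, 80 mm (its x) by 60 mm (its y) by 12 mm thick, 0.42 to 0.6 kg, lying in the tray with its x along the tray and 3 to 9 mm from the rear wall; it cannot be got hold of at its edges. Origin: centre of its underside, z up out of its face. Its face must not be pressed with more than 13 N
- tub: round blue plastic tub, 200 mm across the rim, 152 mm across the foot, 85 mm high, floor 6 mm thick, standing loose on the bench below the exit with its rim reaching under the tray. Origin: centre of its underside
- bottle_a: bystander: clear glass bottle with orange cap, 72 mm diameter, 150 mm high; origin at the centre of its underside
- bottle_b: bystander: amber glass bottle with orange cap, 56 mm diameter, 120 mm high; origin at the centre of its underside
- beaker: bystander: glass beaker, 70 mm diameter, 85 mm high; origin at the centre of its underside
- ruler: bystander: wooden ruler lying on the bench, 300 x 32 x 5 mm; origin at the centre of its underside
- driver: bystander: screwdriver lying on the bench; its x along the blade
- rack: bystander: orange tube rack, 80 x 160 x 60 mm; origin at the centre of its underside
- spare_plate: bystander: steel plate lying on the bench, 80 x 60 x 8 mm; origin at the centre of its underside
There are look-alikes about, which are no part of the job. What is meant by the plate is not purple, and is the smaller of those in its own colour.

How it is judged:
By the outcome, as a careful person would: the job done as asked, in the order asked, and still so for the second after the job is handed in, with the robot touching nothing.
It also fails if it takes over 72 s, if anything falls off the work surface, if the arm or the gripper's body presses on something with over 40 N, if the wrist force passes 120 N, or if a joint passes its speed limit or range.

### The arm

A 6-joint arm with a two-finger parallel gripper is mounted at the origin on the work surface. World frame = base frame: x ahead of the robot, y to its left, z up, the work surface at z = 0. Lengths are in m, angles in rad, forces in N, time in s.
With the tool pointing down it reaches from about 0.425 to 0.95 m from the base axis. Payload 3.5 kg.
Tool frame: the origin (TCP) lies at the very end of the fingers, on their centre line; the grasp point (between the pads) lies 19 mm behind it; x points along the fingers, z is the direction in which the jaws open and shut, and the axes are right-handed (so a half turn about x gives the same grasp; the last joint's range is limited). The gripper opens to 85 mm and grips with 20 to 120 N. Pads are 22 mm wide; open, the fingers measure 114 mm over their backs; the gripper's body (76 mm by 85 mm) begins 54 mm behind the grasp point. The pads swing forward as they close: fully open they stand 13 mm farther back than shut.
Start: joints at [-1.486, 0.286, 1.577, -0, 1.279, -0.15], TCP at [0.157, -0.656, 0.231] pointing down, gripper open.
Joint ranges: [-2.77, 2.77], [-0.9, 2.22], [0.21, 2.48], [-1.53, 4.67], [0.24, 2.81], [-2.84, 2.84]. Speed limits (rad/s): [2.79, 2.79, 3.14, 3.14, 3.14, 3.14].

### API

Orientations are given as a unit quaternion [x, y, z, w].
In Python, from plant import ctrl, cams gives the robot as it stands.
- The arm moves only by the tool play_rows, never from a script. Its argument "rows" is a list of rows, each a list of 3 entries, a list of its own where there are three numbers: the opening in per cent of the stroke, from 0 (shut) to 100 (fully open), then the shift along the tool's x, y, z in units of 0.3 m (1.0 is 0.3 m), then the turn, a rotation vector about the tool's x, y, z in units of pi/2 rad (1.0 is pi/2 rad). A call has 1 to 10 rows; each row is the pose to reach, as a shift and turn from the pose commanded when the call began, along the tool's axes at that moment; what a row does not reach only later rows make up. A row lasts 1/12 s, in which the tool goes at most 41.7 mm and 7.16 degrees, less where a joint would pass 70% of its speed; a pose out of reach is approached as far as the arm can. A call with a number of a shift or a turn outside -1 to 1 is refused whole. A call with a gripper value outside its range is refused whole. The fingers move at their own pace and stop on an object; "force" is the grip in N (left out, the last holds). Time passes only in rows, so rows that repeat a pose let the fingers close. It gives the time, the measured TCP pose, the force and the opening at its end, in the units of the state.
- ctrl.get_state(): the state, without advancing time (a new reading comes with each control period).
- cams.read_camera(name): name is "scene" or "top"; returns a dict with "color" (400x640x3 uint8, red, green, blue), "fx", "fy", "cx", "cy" (pixels), "view" (4x4, takes a point from world to camera coordinates). Camera axes: x right, y down, z forward; pixel columns grow to the right and rows downward; lengths in m; the calibration is good to about 2 mm. A picture is of the moment at which its call begins. There is no depth.
- ctrl.sign_off(): hands the job in, once; it reports no verdict.
The state is a dict: "time": time; "qpos": joint angles; "dq": joint speeds; "joint_efforts": joint torques, N m; "eef_pos": TCP position; "tcp_rot": TCP orientation; "contact_force": force on the tool from outside, world axes, zero at the start; "wrist_torque": the same for the moment, N m; "opening": opening from 0.0 (shut) to 1.0 (fully open).
Only numpy, scipy, OpenCV 4.12 (cv2) and the standard library are available. Lean on these libraries where they do the work, as an engineer would, in place of code of your own. Each camera call takes 0.05 s, during which the arm holds its last target. There are 200 camera calls.

## Working session

There is one attempt and no reset: what is moved stays moved. The work goes in short steps, Python scripts to look and compute and a tool call to move; the robot and the scene stay as the last step left them, time stands still between calls to the robot, and variables do not carry over. Pictures are saved under pics/ and viewed, about 8 in all and at most 12, crops included, and the job is handed in when it is done.

Besides the shell and the picture viewer there is one more tool, called by a JSON object that holds its "name" and its "arguments". play_rows: Moves the arm, as the interface text tells. Shifts and turns lie within -1 to 1; 1 stands for 0.3 m of shift or pi/2 rad of turn. Its arguments: {"type":"object","properties":{"rows":{"type":"array"},"force":{"type":"number"}},"required":["rows"]}

```bash
mkdir -p pics; cat > h.py <<'E'
import sys; sys.path.insert(0,'.')
import numpy as np, cv2
from plant import ctrl, cams
def snap(n,f=None):
    c=cams.read_camera(n)
    if f: cv2.imwrite('pics/'+f,c['color'][:,:,::-1])
    return c
def ray(c,u,v):
    V=np.array(c['view']);R=V[:3,:3];o=-R.T@V[:3,3]
    return o,R.T@np.array([(u-c['cx'])/c['fx'],(v-c['cy'])/c['fy'],1])
def onz(c,u,v,z):
    o,d=ray(c,u,v); return o+d*(z-o[2])/d[2]
def proj(c,p):
    V=np.array(c['view']);q=V[:3,:3]@p+V[:3,3]
    return c['fx']*q[0]/q[2]+c['cx'],c['fy']*q[1]/q[2]+c['cy']
def tri(c1,p1,c2,p2):
    o1,d1=ray(c1,*p1);o2,d2=ray(c2,*p2)
    t=np.linalg.lstsq(np.c_[d1,-d2],o2-o1,rcond=None)[0]
    a,b=o1+d1*t[0],o2+d2*t[1]; return (a+b)/2,np.linalg.norm(a-b)
E
python3 - <<'E'
from h import *
for n in('scene','top'):
    c=snap(n,n+'1.png'); V=c['view']; print(n,c['fx'],c['cx'],c['cy'],np.round(ray(c,c['cx'],c['cy']),3).tolist())
s=ctrl.get_state(); print(s)
E
```

```text
scene 447.077744198848 321.9139326952517 203.45032009940337 [[1.058, -0.85, 1.054], [-0.388, 0.636, -0.667]]
top 423.3748657087848 318.2491890647244 198.95533124021068 [[0.396, 0.014, 1.244], [0.118, -0.008, -0.993]]
{'time': 0.1, 'qpos': array([-1.48595880e+00,  2.87122700e-01,  1.57804576e+00,  2.87661994e-05,
        1.27862252e+00, -1.49989270e-01]), 'dq': array([ 0.00037999, -0.00355117, -0.00426841, -0.00126029, -0.00047574,
        0.00124313]), 'joint_efforts': array([ 3.68604069e-04, -4.07298446e+01, -2.93699080e+01, -1.37533893e-04,
        3.43114320e-03,  1.75687535e-05]), 'eef_pos': array([ 0.15704608, -0.655855  ,  0.23004688]), 'tcp_rot': array([ 0.43856147,  0.55565151, -0.43741377,  0.55460294]), 'contact_force': array([ 0.8270929 ,  0.15481282, -0.368961  ]), 'wrist_torque': array([-0.02490621,  0.03560846, -0.029449  ]), 'opening': 0.9971244621652651}
```

```bash
ls -la .
```

```text
total 16
drwxr-xr-x  3 agent agent 4096 Dec  5 06:43 .
drwxr-xr-x 23 root  root  4096 Dec  5 06:43 ..
-rw-r--r--  1 agent agent  720 Dec  5 06:43 h.py
drwxr-xr-x  2 agent agent 4096 Dec  5 06:43 pics
```

View pics/scene1.png

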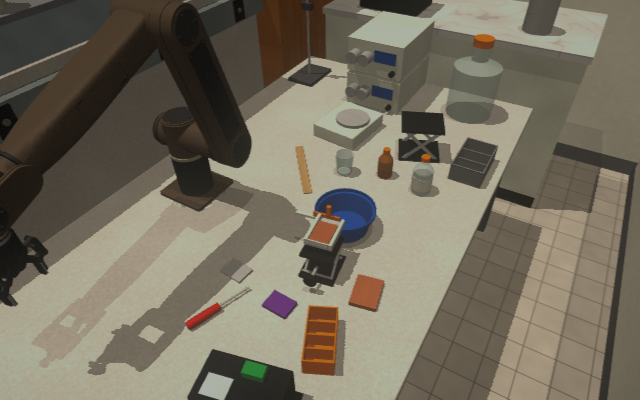

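View pics/top1.png

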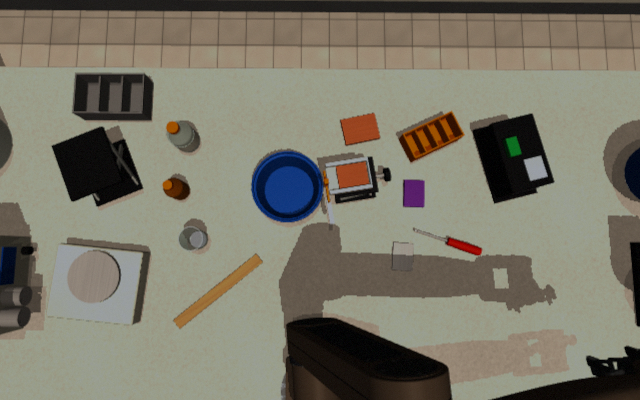

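The scene view shows the jack's tray at about (325,232) with the tub beyond it at (345,215). The top view shows the tray at (350,178), the plate at (353,174), the gate at (327,183) and the tub at (288,186). Next I'll enlarge both views around the tray.

```bash
python3 - <<'E'
from h import *
t=snap('top');s=snap('scene')
a=cv2.resize(t['color'][145:235,300:400],None,fx=6,fy=6,interpolation=cv2.INTER_CUBIC)
b=cv2.resize(s['color'][195:295,285:375],None,fx=6,fy=6,interpolation=cv2.INTER_CUBIC)
cv2.imwrite('pics/z1.png',np.hstack([a[:540,:400],b[:540,:400]])[:,:,::-1])
for nm,c,z,r in(('top',t,.142,(320,155,385,205)),('scene',s,.142,(295,205,350,250))):
    x0,y0,x1,y1=r;h=cv2.cvtColor(c['color'],cv2.COLOR_RGB2HSV)
    m=cv2.inRange(h,(0,100,60),(22,255,255));M=np.zeros_like(m);M[y0:y1,x0:x1]=m[y0:y1,x0:x1]
    n,l,st,ce=cv2.connectedComponentsWithStats(M)
    for i in range(1,n):
        if st[i,4]<6: continue
        k=cv2.findContours((l==i).astype('uint8'),0,2)[0][0];R=cv2.minAreaRect(k)
        print(nm,st[i].tolist(),ce[i].round(1),np.round(cv2.boxPoints(R),1).tolist(),onz(c,*ce[i],z).round(4))
        print('  hsv',np.median(h[l==i],0), 'corners', [onz(c,*p,z)[:2].round(4).tolist() for p in cv2.boxPoints(R)])
E
```

```text
top [336, 161, 33, 28, 709] [352.  174.4] [[335.1000061035156, 165.39999389648438], [365.3999938964844, 160.60000610351562], [369.0, 183.39999389648438], [338.70001220703125, 188.1999969482422]] [ 0.5929 -0.0835  0.142 ]
  hsv [  9. 202. 153.] corners [[0.6169, -0.0388], [0.6302, -0.1192], [0.5691, -0.1281], [0.556, -0.0482]]
top [323, 170, 7, 32, 109] [326.  184.8] [[322.29998779296875, 170.0], [327.3999938964844, 169.6999969482422], [329.5, 201.0], [324.3999938964844, 201.3000030517578]] [ 0.5648 -0.0149  0.142 ]
  hsv [ 15. 229. 139.] corners [[0.6043, -0.005], [0.6052, -0.0184], [0.5221, -0.0239], [0.5211, -0.0107]]
scene [313, 205, 27, 16, 158] [326.8 213.7] [[312.1000061035156, 215.39999389648438], [314.79998779296875, 202.0], [341.29998779296875, 207.3000030517578], [338.70001220703125, 220.6999969482422]] [ 0.5643 -0.0137  0.142 ]
  hsv [ 11. 183. 115.] corners [[0.5301, -0.0417], [0.5058, 0.0136], [0.5881, 0.0329], [0.6094, -0.0223]]
scene [309, 220, 29, 24, 424] [322.8 231.7] [[308.20001220703125, 237.60000610351562], [319.0, 216.0], [337.3999938964844, 225.1999969482422], [326.6000061035156, 246.8000030517578]] [ 0.5921 -0.084   0.142 ]
  hsv [ 10. 167. 152.] corners [[0.5682, -0.1246], [0.5491, -0.0336], [0.6153, -0.0403], [0.6307, -0.129]]
```

View pics/z1.png

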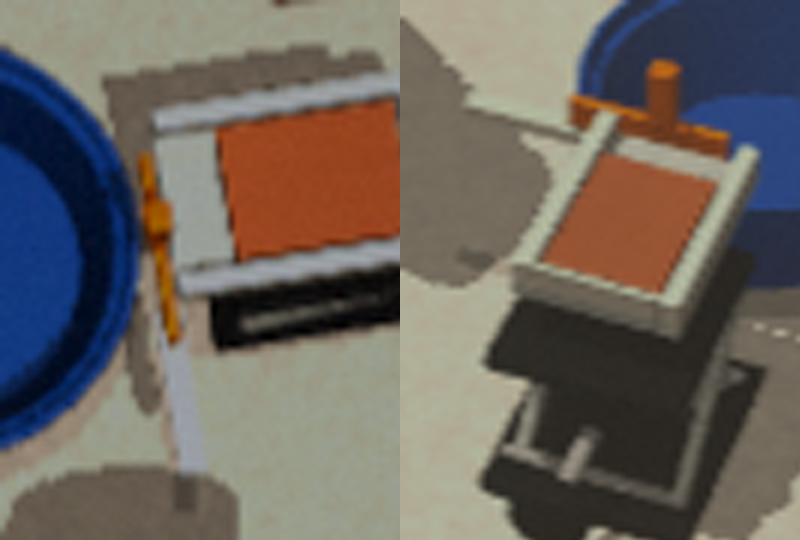

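```bash
cat >> h.py <<'E'
from scipy.spatial.transform import Rotation as Ro
YAW=np.radians(99.3); JX=np.array([np.cos(YAW),np.sin(YAW),0]); JY=np.array([-np.sin(YAW),np.cos(YAW),0]); UP=np.array([0,0,1.])
def target_R(sz=1):
    x=-UP; z=sz*JX; return np.c_[x,np.cross(z,x),z]
def plan(p,Rt=None):
    s=ctrl.get_state();R=Ro.from_quat(s['tcp_rot']).as_matrix()
    sh=R.T@(np.array(p)-s['eef_pos'])/.3
    tv=None if Rt is None else Ro.from_matrix(R.T@Rt).as_rotvec()/(np.pi/2)
    return sh.round(3),None if tv is None else tv.round(3)
def stat(o=None):
    s=ctrl.get_state();f=s['contact_force'];p=s['eef_pos']
    print('t',round(s['time'],2),'p',p.round(4),'F jx,jy,up',np.round([f@JX,f@JY,f[2]],2),'op',round(s['opening'],3))
    if o is not None: d=p-o; print('jack xyz',np.round([d@JX,d@JY,p[2]],4))
E
python3 - <<'E'
from h import *
t=snap('top');s=snap('scene')
P,e=tri(t,(326.3,180.6),s,(328.8,206.2)); print('post top',P.round(4),e)
C=np.array([.5925,-.0837,.13])
d=P-C; print('post-plate in jack',d@JX,d@JY)
# tub rim
h=cv2.cvtColor(t['color'],cv2.COLOR_RGB2HSV);m=cv2.inRange(h,(100,120,40),(125,255,255));m[:,:200]=0;m[:,340:]=0
k=max(cv2.findContours(m,0,2)[0],key=cv2.contourArea);(u,v),r=cv2.minEnclosingCircle(k);tb=onz(t,u,v,.085)
print('tub',tb.round(4),'r',r*(t['view'][2][3] and (np.linalg.norm(onz(t,u+1,v,.085)-tb))))
R=Ro.from_quat(ctrl.get_state()['tcp_rot']).as_matrix();print(R.round(3))
for sz in(1,-1): print(sz,plan([.4,-.3,.26],target_R(sz)))
E
```

```text
post top [ 0.571  -0.0143  0.1757] 0.0011136145446927653
post-plate in jack 0.07195772783984633 0.009998715193078572
tub [0.5689 0.0916 0.085 ] r 0.09901521492705427
[[-0.     0.973  0.233]
 [ 0.001  0.233 -0.973]
 [-1.     0.    -0.001]]
1 (array([-0.096,  1.064, -0.967]), array([-1.954e+00,  0.000e+00, -1.000e-03]))
-1 (array([-0.096,  1.064, -0.967]), array([ 0.046, -0.001, -0.   ]))
```

```bash
python3 - <<'E'
from h import *
t=snap('top');I=t['color'];g=cv2.cvtColor(I,cv2.COLOR_RGB2HSV)
a=I[150:208,318:388]
cv2.imwrite('pics/z2.png',cv2.resize(a,None,fx=10,fy=10,interpolation=cv2.INTER_NEAREST)[:,:,::-1])
E
```

```text
(no output)
```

View pics/z2.png

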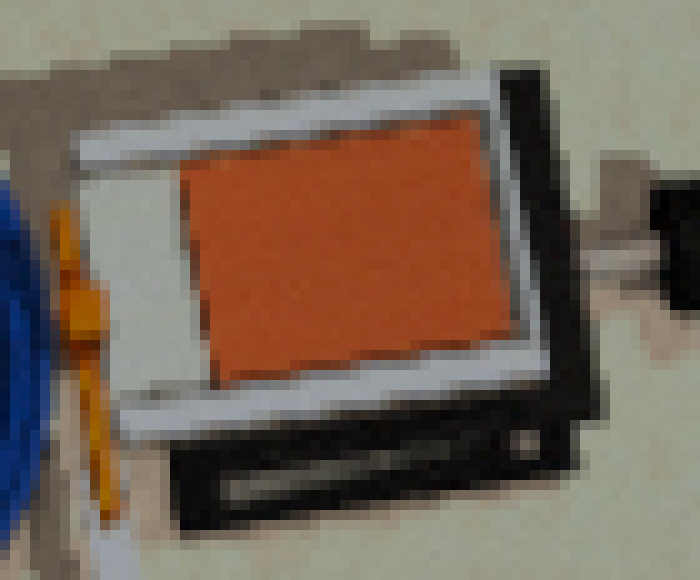

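{"name": "play_rows", "arguments": {"rows": [[0,[-0.1,0.45,-0.45],[0.02,0,0]],[0,[-0.1,0.9,-0.9],[0.046,0,0]],[0,[-0.1,0.9,-0.9],[0.046,0,0]],[0,[-0.1,0.9,-0.9],[0.046,0,0]],[0,[-0.1,0.9,-0.9],[0.046,0,0]],[0,[-0.1,0.9,-0.9],[0.046,0,0]],[0,[-0.1,0.9,-0.9],[0.046,0,0]],[0,[-0.1,0.9,-0.9],[0.046,0,0]],[0,[-0.1,0.9,-0.9],[0.046,0,0]],[0,[-0.1,0.9,-0.9],[0.046,0,0]]]}}

```text
time: 1.18
eef_pos: [0.3591, -0.3267, 0.2621]
tcp_rot: [0.457, 0.54, -0.456, 0.54]
contact_force: [0.6, 0.8, 0.4]
opening: -0.001
```

```bash
python3 - <<'E'
from h import *
t=snap('top')
f=lambda u,v,z:onz(t,318+u/10-.5,150+v/10-.5,z)
A,B,Cc,D=[f(*p,.144) for p in((75,135),(492,70),(550,368),(118,440))]
ang=lambda d:np.degrees(np.arctan2(d[1],d[0]))
print('rails',ang(A-B),ang(D-Cc),'ends',ang(D-A),ang(Cc-B),'len',np.linalg.norm(A-B),np.linalg.norm(A-D))
Cen=(A+B+Cc+D)/4; E=(A+D)/2; print('tray centre(x=-2)',Cen.round(4),'exit',E.round(4))
pl=np.mean([f(*p,.142) for p in((180,165),(475,115),(520,335),(215,385))],0)
post=f(83,312,.176)
for y in(98,99.3,100.5):
    x=np.radians(y);X=np.array([np.cos(x),np.sin(x),0]);Y=np.array([-np.sin(x),np.cos(x),0])
    print(y,[(n,round(float((q-Cen)@X),4),round(float((q-Cen)@Y),4)) for n,q in(('plate',pl),('post',post),('exit',E))])
print(pl,post); stat()
E
```

```text
rails 99.30590924575671 99.80020996774734 ends -172.0091954915283 -169.72340126399018 len 0.11198305043972202 0.08206292372142314
tray centre(x=-2) [ 0.5916 -0.0737  0.144 ] exit [ 0.5822 -0.0177  0.144 ]
98 [('plate', -0.0104, 0.0003), ('post', 0.0627, 0.0128), ('exit', 0.0568, 0.0015)]
99.3 [('plate', -0.0104, 0.0005), ('post', 0.063, 0.0113), ('exit', 0.0568, 0.0003)]
100.5 [('plate', -0.0104, 0.0007), ('post', 0.0632, 0.01), ('exit', 0.0568, -0.0009)]
[ 0.59280811 -0.0840802   0.142     ] [ 0.57023759 -0.0133451   0.176     ]
t 1.23 p [ 0.3588 -0.3277  0.2621] F jx,jy,up [ 0.26 -0.44  0.95] op -0.001
```

```bash
cat >> h.py <<'E'
YAW=np.radians(99.5); JX=np.array([np.cos(YAW),np.sin(YAW),0]); JY=np.array([-np.sin(YAW),np.cos(YAW),0])
O=np.array([.5913,-.0717,0])
def J(x,y,z): return O+JX*x+JY*y+UP*z
E
python3 - <<'E'
from h import *
print(plan(J(.061,-.025,.25),target_R(-1)),J(.061,-.025,.25)); stat(O)
E
```

```text
(array([ 0.042,  0.99 , -0.915]), array([ 0.001,  0.   , -0.001])) [ 0.60588924 -0.00741039  0.25      ]
t 1.23 p [ 0.3588 -0.3277  0.2621] F jx,jy,up [ 0.26 -0.44  0.95] op -0.001
jack xyz [-0.2141  0.2716  0.2621]
```

{"name": "play_rows", "arguments": {"rows": [[0,[0.02,0.5,-0.46],[0,0,0]],[0,[0.04,0.99,-0.915],[0,0,0]],[0,[0.04,0.99,-0.915],[0,0,0]],[0,[0.04,0.99,-0.915],[0,0,0]],[0,[0.04,0.99,-0.915],[0,0,0]],[0,[0.04,0.99,-0.915],[0,0,0]],[0,[0.04,0.99,-0.915],[0,0,0]],[0,[0.04,0.99,-0.915],[0,0,0]],[0,[0.04,0.99,-0.915],[0,0,0]],[0,[0.04,0.99,-0.915],[0,0,0]]]}}

```text
time: 2.07
eef_pos: [0.6073, -0.0108, 0.2488]
tcp_rot: [0.458, 0.539, -0.458, 0.539]
contact_force: [0.2, -0.3, 0.2]
opening: -0.004
```

{"name": "play_rows", "arguments": {"rows": [[0,[0,0,0],[0,0,0]],[0,[0,0,0],[0,0,0]],[0,[0,0,0],[0,0,0]]]}}

```text
time: 2.32
eef_pos: [0.6054, -0.0134, 0.2489]
tcp_rot: [0.458, 0.539, -0.458, 0.539]
contact_force: [-0.7, -0.7, 0.3]
opening: 0.001
```

```bash
python3 - <<'E'
from h import *
stat(O); print(plan(J(.061,-.025,.153),target_R(-1)))
E
```

```text
t 2.32 p [ 0.6054 -0.0134  0.2489] F jx,jy,up [-0.58  0.78  0.31] op 0.001
jack xyz [ 0.0552 -0.0235  0.2489]
(array([ 0.319,  0.005, -0.02 ]), array([-0.003,  0.   ,  0.001]))
```

{"name": "play_rows", "arguments": {"rows": [[0,[0.12,0.0,-0.02],[0,0,0]],[0,[0.24,0.0,-0.02],[0,0,0]],[0,[0.3,0.0,-0.02],[0,0,0]],[0,[0.32,0.0,-0.02],[0,0,0]],[0,[0.32,0.0,-0.02],[0,0,0]],[0,[0.32,0.0,-0.02],[0,0,0]]]}}

```text
time: 2.82
eef_pos: [0.6051, -0.0075, 0.1546]
tcp_rot: [0.458, 0.538, -0.458, 0.539]
contact_force: [0.4, 0.0, 1.5]
opening: 0.002
```

```bash
python3 - <<'E'
from h import *
stat(O); t=snap('top');s=snap('scene')
a=cv2.resize(t['color'][150:210,305:370],None,fx=6,fy=6,interpolation=cv2.INTER_CUBIC)
b=cv2.resize(s['color'][180:240,290:355],None,fx=6,fy=6,interpolation=cv2.INTER_CUBIC)
cv2.imwrite('pics/z3.png',np.hstack([a,b])[:,:,::-1])
E
```

```text
t 2.82 p [ 0.6051 -0.0075  0.1546] F jx,jy,up [-0.04 -0.42  1.49] op 0.002
jack xyz [ 0.061  -0.0242  0.1546]
```

View pics/z3.png

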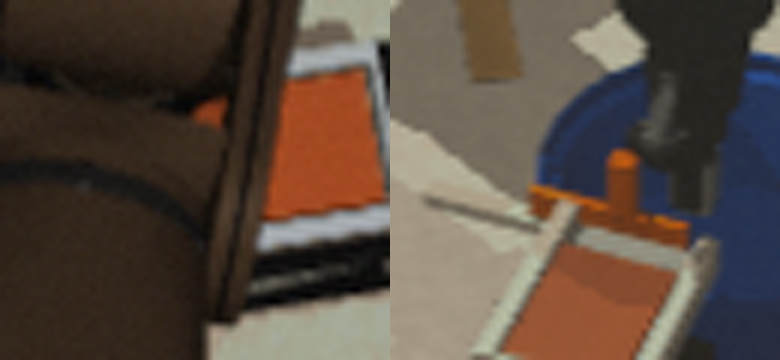

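The arm hides the exit in the top view. The scene view shows the shut fingertips at zoomed (695,205), just to the -y side of the orange post at (625,185) and clear of the bar.

{"name": "play_rows", "arguments": {"rows": [[0,[0,-0.01,0],[0,0,0]],[0,[0,-0.02,0],[0,0,0]],[0,[0,-0.03,0],[0,0,0]],[0,[0,-0.04,0],[0,0,0]],[0,[0,-0.05,0],[0,0,0]],[0,[0,-0.06,0],[0,0,0]],[0,[0,-0.07,0],[0,0,0]],[0,[0,-0.08,0],[0,0,0]],[0,[0,-0.09,0],[0,0,0]],[0,[0,-0.1,0],[0,0,0]]]}}

```text
time: 3.75
eef_pos: [0.5752, -0.0112, 0.1536]
tcp_rot: [0.458, 0.538, -0.457, 0.539]
contact_force: [3.0, -0.5, -1.2]
opening: -0.002
```

```bash
python3 - <<'E'
from h import *
stat(O)
E
```

```text
t 3.75 p [ 0.5752 -0.0112  0.1536] F jx,jy,up [-1.01 -2.84 -1.15] op -0.002
jack xyz [0.0623 0.0059 0.1536]
```

{"name": "play_rows", "arguments": {"rows": [[0,[0,-0.018,0],[0,0,0]],[0,[0,-0.036,0],[0,0,0]],[0,[0,-0.054,0],[0,0,0]],[0,[0,-0.072,0],[0,0,0]],[0,[0,-0.09,0],[0,0,0]],[0,[0,-0.108,0],[0,0,0]],[0,[0,-0.126,0],[0,0,0]],[0,[0,-0.144,0],[0,0,0]],[0,[0,-0.162,0],[0,0,0]],[0,[0,-0.18,0],[0,0,0]]]}}

```text
time: 4.58
eef_pos: [0.5215, -0.02, 0.1534]
tcp_rot: [0.458, 0.538, -0.458, 0.539]
contact_force: [9.3, -2.8, -3.2]
opening: -0.001
```

{"name": "play_rows", "arguments": {"rows": [[0,[0,-0.005,0],[0,0,0]],[0,[0,-0.01,0],[0,0,0]],[0,[0,-0.015,0],[0,0,0]],[0,[0,-0.02,0],[0,0,0]],[0,[0,-0.02,0],[0,0,0]]]}}

```text
time: 5.0
eef_pos: [0.5203, -0.0216, 0.1552]
tcp_rot: [0.461, 0.534, -0.455, 0.543]
contact_force: [15.4, -1.7, -5.2]
opening: 0.0
```

```bash
python3 - <<'E'
from h import *
stat(O); s=snap('scene')
b=cv2.resize(s['color'][180:240,280:355],None,fx=8,fy=8,interpolation=cv2.INTER_CUBIC)
cv2.imwrite('pics/z4.png',b[:,:,::-1])
E
```

```text
t 5.0 p [ 0.5203 -0.0216  0.1552] F jx,jy,up [ -4.19 -14.9   -5.22] op 0.0
jack xyz [0.0611 0.0618 0.1552]
```

View pics/z4.png

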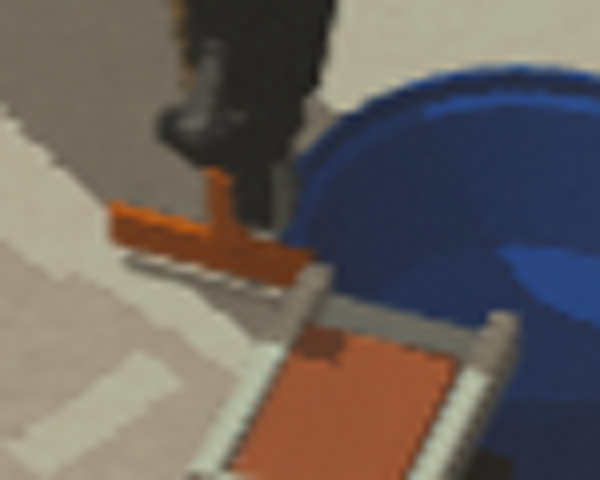

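The scene view shows the gate pushed aside. Its bar ends at zoomed (315,255), by the left rail's outer side, and the open edge between (330,310) and (490,335) is clear. The force rise to 15 N means it is at the stop, so I'll back off and lift.

{"name": "play_rows", "arguments": {"rows": [[0,[0,0.03,0],[0,0,0]],[0,[0,0.05,0],[0,0,0]],[0,[-0.05,0.06,0],[0,0,0]],[0,[-0.1,0.06,0],[0,0,0]],[0,[-0.1,0.06,0],[0,0,0]],[0,[-0.1,0.06,0],[0,0,0]]]}}

```text
time: 5.55
eef_pos: [0.5331, -0.0176, 0.1835]
tcp_rot: [0.458, 0.539, -0.458, 0.539]
contact_force: [0.5, 0.4, 0.5]
opening: -0.001
```

```bash
python3 - <<'E'
from h import *
stat(O); s=snap('scene')
h=cv2.cvtColor(s['color'],cv2.COLOR_RGB2HSV)
m=cv2.inRange(h,(5,150,60),(22,255,255));M=np.zeros_like(m);M[196:225,285:322]=m[196:225,285:322]
n,l,st,ce=cv2.connectedComponentsWithStats(M);print(st[1:].tolist())
for y in(.0,.010,.066,.07,.075,.08,.085): print(y,'post top px',np.round(proj(s,J(.0605,y,.176)),1),'bar-end px',np.round(proj(s,J(.0605,y-.034,.138)),1),np.round(proj(s,J(.0605,y+.05,.138)),1))
p,tv=plan(J(-.034,0,.175),target_R(-1));print(p,tv)
E
```

```text
t 5.55 p [ 0.5331 -0.0176  0.1835] F jx,jy,up [ 0.29 -0.54  0.49] op -0.001
jack xyz [0.063  0.0485 0.1835]
[[294, 200, 26, 16, 164], [317, 221, 5, 4, 16]]
0.0 post top px [332.1 206.9] bar-end px [342.9 219.1] [316.4 212.4]
0.01 post top px [328.9 206.1] bar-end px [339.7 218.3] [313.3 211.6]
0.066 post top px [311.1 201.7] bar-end px [322.  213.8] [296.3 207.2]
0.07 post top px [309.9 201.4] bar-end px [320.8 213.5] [295.1 206.9]
0.075 post top px [308.3 201. ] bar-end px [319.2 213.1] [293.6 206.5]
0.08 post top px [306.7 200.6] bar-end px [317.7 212.7] [292.1 206.2]
0.085 post top px [305.2 200.2] bar-end px [316.1 212.3] [290.6 205.8]
[0.024 0.164 0.323] [-0.002 -0.001  0.001]
```

{"name": "play_rows", "arguments": {"rows": [[0,[0,0.08,0.1],[0,0,0]],[0,[0,0.16,0.2],[0,0,0]],[0,[0,0.16,0.3],[0,0,0]],[0,[0.03,0.16,0.3],[0,0,0]],[0,[0.06,0.16,0.3],[0,0,0]],[0,[0.06,0.16,0.3],[0,0,0]],[0,[0.06,0.16,0.3],[0,0,0]],[0,[0.06,0.16,0.3],[0,0,0]]]}}

```text
time: 6.27
eef_pos: [0.5946, -0.0977, 0.1647]
tcp_rot: [0.457, 0.54, -0.458, 0.539]
contact_force: [-0.5, -0.4, 0.6]
opening: -0.0
```

```bash
python3 - <<'E'
from h import *
stat(O); s=snap('scene');t=snap('top')
a=cv2.resize(t['color'][150:220,305:380],None,fx=6,fy=6,interpolation=cv2.INTER_CUBIC)
b=cv2.resize(s['color'][190:260,285:345],None,fx=6,fy=6,interpolation=cv2.INTER_CUBIC)
cv2.imwrite('pics/z5.png',np.hstack([a[:420],b[:420]])[:,:,::-1])
E
```

```text
t 6.27 p [ 0.5946 -0.0977  0.1647] F jx,jy,up [-0.3   0.56  0.59] op -0.0
jack xyz [-0.0262  0.001   0.1647]
```

View pics/z5.png

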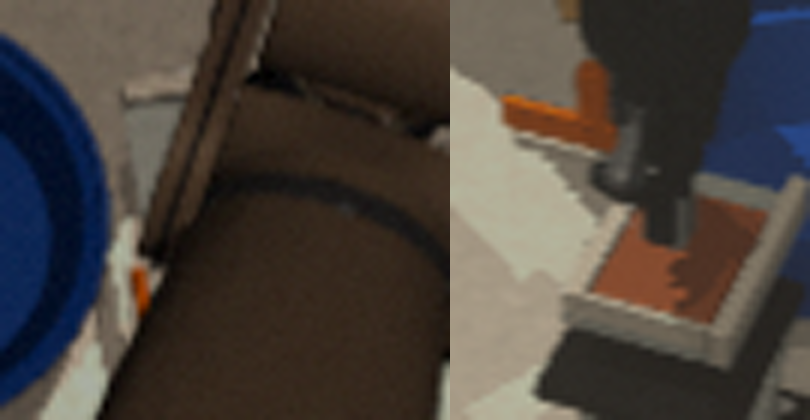

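The top view shows the exit floor free of orange, with the gate's near end at zoomed (140,268). The scene view shows the fingertips over the plate's rear half at zoomed (665,245).

{"name": "play_rows", "arguments": {"rows": [[0,[0.03,0,0],[0,0,0]],[0,[0.055,0,0],[0,0,0]],[0,[0.062,0,0],[0,0,0]],[0,[0.065,0,0],[0,0,0]],[0,[0.068,0,0],[0,0,0]],[0,[0.068,0,0],[0,0,0]]]}}

```text
time: 6.87
eef_pos: [0.5954, -0.0989, 0.1447]
tcp_rot: [0.458, 0.539, -0.458, 0.539]
contact_force: [0.2, 0.2, 0.2]
opening: -0.003
```

```bash
python3 - <<'E'
from h import *
stat(O);t=snap('top'); q=onz(t,305+140/6-.5,150+266/6-.5,.141)-O; print('gate end',q@JX,q@JY)
q=onz(t,305+122/6-.5,150+95/6-.5,.144)-O; print('rail corner -y',q@JX,q@JY)
E
```

```text
t 6.87 p [ 0.5954 -0.0989  0.1447] F jx,jy,up [ 0.15 -0.2   0.23] op -0.003
jack xyz [-0.0275  0.0005  0.1447]
gate end 0.05964294753330685 0.04096953448093329
rail corner -y 0.05515694535649022 -0.03482615827350702
```

The gate's near end is at y = 41 mm, which puts the gate at its 75 mm stop. Next I'll feel for the plate's face.

{"name": "play_rows", "arguments": {"rows": [[0,[0.003,0,0],[0,0,0]],[0,[0.006,0,0],[0,0,0]],[0,[0.008,0,0],[0,0,0]],[0,[0.01,0,0],[0,0,0]],[0,[0.01,0,0],[0,0,0]]]}}

```text
time: 7.33
eef_pos: [0.5955, -0.099, 0.1421]
tcp_rot: [0.458, 0.539, -0.458, 0.539]
contact_force: [0.5, 0.0, 1.2]
opening: -0.001
```

```bash
python3 - <<'E'
from h import *
stat(O)
E
```

```text
t 7.33 p [ 0.5955 -0.099   0.1421] F jx,jy,up [-0.04 -0.51  1.23] op -0.001
jack xyz [-0.0276  0.0003  0.1421]
```

{"name": "play_rows", "arguments": {"rows": [[0,[0.002,0,0],[0,0,0]],[0,[0.004,0,0],[0,0,0]],[0,[0.004,0,0],[0,0,0]]]}}

```text
time: 7.58
eef_pos: [0.5957, -0.0991, 0.1414]
tcp_rot: [0.458, 0.539, -0.458, 0.539]
contact_force: [-0.7, -0.7, 3.7]
opening: -0.004
```

{"name": "play_rows", "arguments": {"rows": [[0,[0.002,0,0],[0,0,0]],[0,[0.003,0,0],[0,0,0]],[0,[0.003,0,0],[0,0,0]]]}}

```text
time: 7.83
eef_pos: [0.5958, -0.0993, 0.1409]
tcp_rot: [0.458, 0.539, -0.458, 0.539]
contact_force: [-1.6, -0.7, 5.8]
opening: -0.001
```

{"name": "play_rows", "arguments": {"rows": [[0,[0.002,0,0],[0,0,0]],[0,[0.004,0,0],[0,0,0]],[0,[0.005,0,0],[0,0,0]],[0,[0.005,0,0],[0,0,0]]]}}

```text
time: 8.17
eef_pos: [0.5959, -0.0994, 0.1401]
tcp_rot: [0.458, 0.538, -0.458, 0.54]
contact_force: [-3.0, -0.7, 8.7]
opening: -0.001
```

{"name": "play_rows", "arguments": {"rows": [[0,[0,0,-0.004],[0,0,0]],[0,[0,0,-0.008],[0,0,0]],[0,[0,0,-0.012],[0,0,0]],[0,[0,0,-0.016],[0,0,0]],[0,[0,0,-0.02],[0,0,0]]]}}

```text
time: 8.58
eef_pos: [0.5964, -0.0945, 0.1409]
tcp_rot: [0.458, 0.537, -0.457, 0.541]
contact_force: [0.8, -2.9, 7.0]
opening: 0.001
```

```bash
python3 - <<'E'
from h import *
stat(O)
E
```

```text
t 8.58 p [ 0.5964 -0.0945  0.1409] F jx,jy,up [-3.   -0.31  6.99] op 0.001
jack xyz [-0.0233 -0.0013  0.1409]
```

{"name": "play_rows", "arguments": {"rows": [[0,[0.002,0,-0.0],[0,0,0]],[0,[0.004,0,-0.0],[0,0,0]],[0,[0.004,0,-0.004],[0,0,0]],[0,[0.004,0,-0.008],[0,0,0]],[0,[0.004,0,-0.012],[0,0,0]],[0,[0.004,0,-0.016],[0,0,0]],[0,[0.004,0,-0.02],[0,0,0]]]}}

```text
time: 9.17
eef_pos: [0.5961, -0.089, 0.1407]
tcp_rot: [0.458, 0.536, -0.457, 0.542]
contact_force: [-0.3, -3.5, 10.3]
opening: -0.002
```

```bash
python3 - <<'E'
from h import *
stat(O); s=snap('scene')
h=cv2.cvtColor(s['color'],cv2.COLOR_RGB2HSV)
b=cv2.resize(s['color'][200:260,290:350],None,fx=8,fy=8,interpolation=cv2.INTER_CUBIC)
cv2.imwrite('pics/z6.png',b[:,:,::-1])
for c in [(-.052,0),(-.046,0),(-.04,0)]: print(c,np.round(proj(s,J(c[0],0,.142)),1))
E
```

```text
t 9.17 p [ 0.5961 -0.089   0.1407] F jx,jy,up [-3.44  0.88 10.34] op -0.002
jack xyz [-0.0179 -0.0019  0.1407]
(-0.052, 0) [318.1 241.3]
(-0.046, 0) [318.9 239.9]
(-0.04, 0) [319.7 238.4]
```

View pics/z6.png

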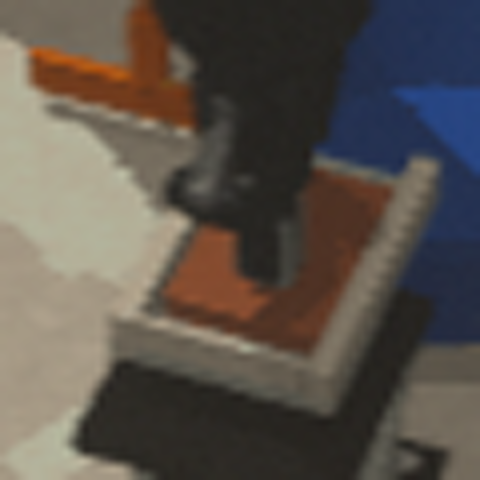

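```bash
cat >> h.py <<'E'
def edge():
    s=snap('scene');h=cv2.cvtColor(s['color'],cv2.COLOR_RGB2HSV)
    # copper fraction sampled along tray line y=-24 mm at face height
    xs=np.arange(-.06,.1,.002);o=[]
    for y in(-.022,-.012,.015):
        r=''
        for x in xs:
            u,v=proj(s,J(x,y,.142));q=h[int(round(v)),int(round(u))]
            r+='#' if q[0]<15 and q[1]>120 else '.'
        o.append(r)
    print('\n'.join(o))
E
python3 - <<'E'
from h import *
edge()
E
```

```text
......###########################################...............................
......#############...........###################...............................
.....########################...................................................
```

{"name": "play_rows", "arguments": {"rows": [[0,[-0.001,0,-0.005],[0,0,0]],[0,[-0.001,0,-0.01],[0,0,0]],[0,[-0.001,0,-0.015],[0,0,0]],[0,[-0.002,0,-0.02],[0,0,0]],[0,[-0.002,0,-0.025],[0,0,0]],[0,[-0.002,0,-0.03],[0,0,0]]]}}

```text
time: 9.77
eef_pos: [0.5945, -0.0799, 0.141]
tcp_rot: [0.458, 0.536, -0.457, 0.542]
contact_force: [0.3, -3.3, 9.3]
opening: 0.004
```

```bash
python3 - <<'E'
from h import *
stat(O);edge()
E
```

```text
t 9.77 p [ 0.5945 -0.0799  0.141 ] F jx,jy,up [-3.3   0.27  9.3 ] op 0.004
jack xyz [-0.0086 -0.0018  0.141 ]
..........###########################################...........................
..........#############...........#################.............................
..........#######################...............................................
```

The plate moves with the fingers: its edges advanced about 8 to 9 mm for 9 mm of travel, at 9.3 N.

{"name": "play_rows", "arguments": {"rows": [[0,[0.001,0,-0.005],[0,0,0]],[0,[0.001,0,-0.01],[0,0,0]],[0,[0.001,0,-0.015],[0,0,0]],[0,[0.001,0,-0.02],[0,0,0]],[0,[0.001,0,-0.025],[0,0,0]],[0,[0.001,0,-0.03],[0,0,0]]]}}

```text
time: 10.32
eef_pos: [0.5931, -0.071, 0.1408]
tcp_rot: [0.458, 0.536, -0.457, 0.542]
contact_force: [-0.8, -2.7, 9.5]
opening: 0.003
```

{"name": "play_rows", "arguments": {"rows": [[0,[0.0,0,-0.005],[0,0,0]],[0,[0.0,0,-0.01],[0,0,0]],[0,[0.001,0,-0.015],[0,0,0]],[0,[0.001,0,-0.02],[0,0,0]],[0,[0.001,0,-0.025],[0,0,0]],[0,[0.002,0,-0.03],[0,0,0]]]}}

```text
time: 10.82
eef_pos: [0.5917, -0.062, 0.1403]
tcp_rot: [0.458, 0.536, -0.457, 0.542]
contact_force: [-0.6, -3.3, 9.9]
opening: 0.001
```

```bash
python3 - <<'E'
from h import *
stat(O);edge()
E
```

```text
t 10.82 p [ 0.5917 -0.062   0.1403] F jx,jy,up [-3.14  1.1   9.91] op 0.001
jack xyz [ 0.0095 -0.002   0.1403]
...................#########################################....................
...................#############..........##################....................
..................#######################.......................................
```

{"name": "play_rows", "arguments": {"rows": [[0,[0.0,0,-0.005],[0,0,0]],[0,[0.001,0,-0.01],[0,0,0]],[0,[0.001,0,-0.015],[0,0,0]],[0,[0.001,0,-0.02],[0,0,0]],[0,[0.002,0,-0.025],[0,0,0]],[0,[0.002,0,-0.03],[0,0,0]]]}}

```text
time: 11.37
eef_pos: [0.5901, -0.0529, 0.1395]
tcp_rot: [0.458, 0.536, -0.457, 0.542]
contact_force: [-0.2, -2.6, 9.1]
opening: 0.001
```

{"name": "play_rows", "arguments": {"rows": [[0,[0.001,0,-0.005],[0,0,0]],[0,[0.002,0,-0.01],[0,0,0]],[0,[0.003,0,-0.015],[0,0,0]],[0,[0.003,0,-0.02],[0,0,0]],[0,[0.004,0,-0.025],[0,0,0]],[0,[0.005,0,-0.03],[0,0,0]]]}}

```text
time: 11.87
eef_pos: [0.5886, -0.0439, 0.1381]
tcp_rot: [0.458, 0.536, -0.457, 0.541]
contact_force: [-0.7, -2.5, 10.3]
opening: 0.002
```

```bash
python3 - <<'E'
from h import *
stat(O);edge()
E
```

```text
t 11.87 p [ 0.5886 -0.0439  0.1381] F jx,jy,up [-2.36  1.14 10.29] op 0.002
jack xyz [ 0.0279 -0.002   0.1381]
...........................########################################.............
...........................#############...........################.............
...........................######################...............................
```

{"name": "play_rows", "arguments": {"rows": [[0,[0.001,0,-0.005],[0,0,0]],[0,[0.001,0,-0.01],[0,0,0]],[0,[0.002,0,-0.015],[0,0,0]],[0,[0.003,0,-0.02],[0,0,0]],[0,[0.004,0,-0.025],[0,0,0]],[0,[0.004,0,-0.03],[0,0,0]]]}}

```text
time: 12.42
eef_pos: [0.5871, -0.0347, 0.1366]
tcp_rot: [0.459, 0.537, -0.457, 0.541]
contact_force: [-0.8, -1.2, 9.6]
opening: -0.002
```

{"name": "play_rows", "arguments": {"rows": [[0,[0.001,0,-0.005],[0,0,0]],[0,[0.002,0,-0.01],[0,0,0]],[0,[0.003,0,-0.015],[0,0,0]],[0,[0.004,0,-0.02],[0,0,0]],[0,[0.005,0,-0.025],[0,0,0]],[0,[0.005,0,-0.03],[0,0,0]]]}}

```text
time: 12.92
eef_pos: [0.5855, -0.0255, 0.1347]
tcp_rot: [0.459, 0.537, -0.457, 0.541]
contact_force: [-0.3, -1.1, 8.4]
opening: 0.001
```

```bash
python3 - <<'E'
from h import *
stat(O);edge()
E
```

```text
t 12.92 p [ 0.5855 -0.0255  0.1347] F jx,jy,up [-1.06  0.46  8.38] op 0.001
jack xyz [ 0.0465 -0.0019  0.1347]
....................................###################################.........
..................................#############.................########........
...................................######################.......................
```

{"name": "play_rows", "arguments": {"rows": [[0,[0.002,0,-0.005],[0,0,0]],[0,[0.003,0,-0.01],[0,0,0]],[0,[0.004,0,-0.015],[0,0,0]],[0,[0.005,0,-0.02],[0,0,0]],[0,[0.005,0,-0.025],[0,0,0]]]}}

```text
time: 13.38
eef_pos: [0.5842, -0.0178, 0.1331]
tcp_rot: [0.459, 0.537, -0.457, 0.541]
contact_force: [-0.2, 0.6, 9.3]
opening: 0.001
```

```bash
python3 - <<'E'
from h import *
stat(O);edge()
E
```

```text
t 13.38 p [ 0.5842 -0.0178  0.1331] F jx,jy,up [0.6  0.14 9.26] op 0.001
jack xyz [ 0.0543 -0.0019  0.1331]
......................................#################################.........
......................................###########...............#..#####........
.....................................#####################......................
```

{"name": "play_rows", "arguments": {"rows": [[0,[0.001,0,-0.005],[0,0,0]],[0,[0.002,0,-0.01],[0,0,0]],[0,[0.002,0,-0.015],[0,0,0]],[0,[0.002,0,-0.02],[0,0,0]],[0,[0.002,0,-0.025],[0,0,0]]]}}

```text
time: 13.85
eef_pos: [0.5823, -0.008, 0.1321]
tcp_rot: [0.46, 0.539, -0.456, 0.539]
contact_force: [-0.1, 6.5, 7.1]
opening: 0.003
```

```bash
python3 - <<'E'
from h import *
stat(O);s=snap('scene')
b=cv2.resize(s['color'][180:260,280:370],None,fx=7,fy=7,interpolation=cv2.INTER_CUBIC)
cv2.imwrite('pics/z7.png',b[:,:,::-1])
E
```

```text
t 13.85 p [ 0.5823 -0.008   0.1321] F jx,jy,up [ 6.46 -0.97  7.11] op 0.003
jack xyz [ 0.0643 -0.0016  0.1321]
```

View pics/z7.png

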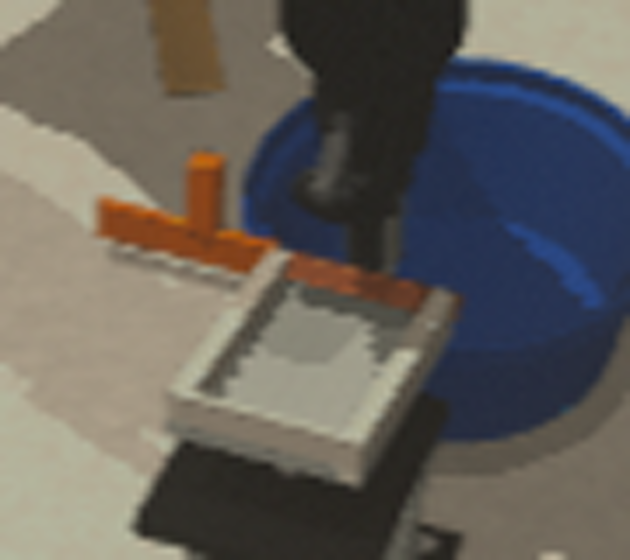

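The plate has tipped over the open edge, with its rear edge near the rim at zoomed (360,285), and the fingers still lean on it. I'll lift straight up to let it fall.

{"name": "play_rows", "arguments": {"rows": [[0,[-0.04,0,-0.01],[0,0,0]],[0,[-0.1,0,-0.01],[0,0,0]],[0,[-0.2,0,-0.01],[0,0,0]],[0,[-0.3,0,-0.01],[0,0,0]],[0,[-0.35,0,-0.01],[0,0,0]],[0,[-0.35,0,-0.01],[0,0,0]],[0,[-0.35,0,-0.01],[0,0,0]],[0,[-0.35,0,-0.01],[0,0,0]]]}}

```text
time: 14.57
eef_pos: [0.5793, -0.0069, 0.2327]
tcp_rot: [0.457, 0.54, -0.458, 0.538]
contact_force: [-0.5, 0.2, -0.6]
opening: -0.001
```

```bash
python3 - <<'E'
from h import *
stat(O);s=snap('scene')
b=cv2.resize(s['color'][180:260,280:390],None,fx=7,fy=7,interpolation=cv2.INTER_CUBIC)
cv2.imwrite('pics/z8.png',b[:,:,::-1])
E
```

```text
t 14.57 p [ 0.5793 -0.0069  0.2327] F jx,jy,up [ 0.24  0.51 -0.61] op -0.001
jack xyz [0.0659 0.0011 0.2327]
```

View pics/z8.png

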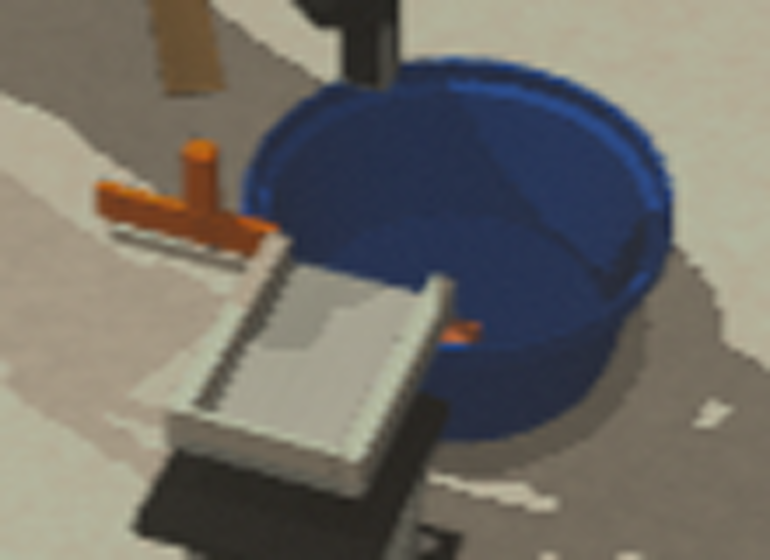

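The tray is empty, the gate is still open, and a corner of the plate shows inside the tub at zoomed (460,332). I'll move the arm clear and check from the top.

{"name": "play_rows", "arguments": {"rows": [[0,[-0.1,0,0],[0,0,0]],[0,[-0.1,-0.1,0.12],[0,0,0]],[0,[-0.1,-0.3,0.36],[0,0,0]],[0,[-0.1,-0.5,0.6],[0,0,0]],[0,[-0.1,-0.8,0.95],[0,0,0]],[0,[-0.1,-0.8,0.95],[0,0,0]],[0,[-0.1,-0.8,0.95],[0,0,0]],[0,[-0.1,-0.8,0.95],[0,0,0]],[0,[-0.1,-0.8,0.95],[0,0,0]],[0,[-0.1,-0.8,0.95],[0,0,0]]]}}

```text
time: 15.45
eef_pos: [0.3876, -0.3281, 0.2627]
tcp_rot: [0.458, 0.54, -0.458, 0.538]
contact_force: [0.9, 0.4, 0.1]
opening: -0.0
```

```bash
python3 - <<'E'
from h import *
stat(O);t=snap('top')
h=cv2.cvtColor(t['color'],cv2.COLOR_RGB2HSV);m=cv2.inRange(h,(100,120,40),(125,255,255));m[:,:200]=0;m[:,340:]=0
k=max(cv2.findContours(m,0,2)[0],key=cv2.contourArea);(u,v),r=cv2.minEnclosingCircle(k);print('tub',onz(t,u,v,.085).round(4))
b=cv2.resize(t['color'][130:250,230:400],None,fx=4,fy=4,interpolation=cv2.INTER_CUBIC)
cv2.imwrite('pics/z9.png',b[:,:,::-1])
E
```

```text
t 15.45 p [ 0.3876 -0.3281  0.2627] F jx,jy,up [ 0.23 -0.92  0.07] op -0.0
jack xyz [-0.2193  0.2432  0.2627]
tub [0.5689 0.0917 0.085 ]
```

View pics/z9.png

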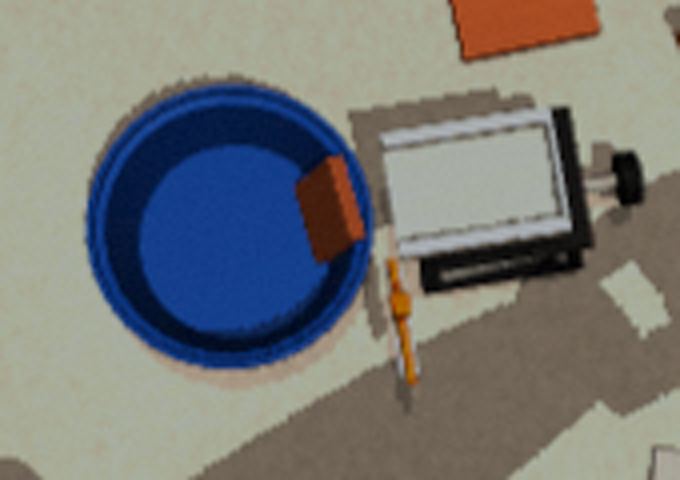

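The top view shows the plate inside the tub, leaning on the near wall at zoomed (332,208) and well within the rim. The tray is empty, the gate is fully aside and the tub has not moved. I'll hand in.

```bash
python3 - <<'E'
from h import *
print(ctrl.sign_off())
E
```

```text
the job is handed in; nothing more can be done
None
```

The copper plate is in the blue tub, and I handed the job in at about 15.5 s of the 72 s allowed. I pushed the gate to its stop first, then pressed on the plate with shut fingertips and slid it out over the open edge.

- **Gate:** it met its stop at a peak reading of about 15 N. Its near end then measured at y = 41 mm, which puts it at about 75 mm open. The first pictures suggested it was already about 10 mm open at the start, so it travelled roughly 65 mm.
- **Pressing:** the readings, taken after each short move, stayed between 7 and 10.4 N while sliding, under the 13 N limit. The plate tipped over the edge with the fingers still leaning on it, with about 7 N up and 6.5 N sideways. I lifted straight up and it dropped.
- **Last picture:** the tray is empty and the gate is still fully aside. The tub's centre is within 0.1 mm of where it was before.
- **How the plate lies:** it leans against the tub's inner wall, inside the rim, rather than flat on the floor.
- **Not checked:** I did not re-measure the bottles, beaker, ruler, screwdriver, rack or steel plate. The arm's path did not take it low near any of them. No picture was taken after handing in.

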